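Open the ratchet stop of the jar rack

TASK

Make room in the jar rack for the tin: with closed fingertips press down the black release paddle of the rack's sliding stop and, keeping it pressed, push the stop along its toothed bar, away from the jars, as far as it will go; then let go and move clear. Push and press gently, do not pinch, grasp or lift anything, and leave the jars and the tin standing where they are.

Things in the scene. Friction and masses are not known exactly. Their poses are not given: they have to be found in the camera images.
- rack: Wooden jar rack, fixed; board 180 (x) x 360 (y) x 12 mm, origin at the centre of its underside, z up, yaw within 0.35 rad. A toothed steel bar (22 mm wide, teeth up to 35 mm above the worktop) runs along y at rack x = -60 mm (robot's side), ending at a 48 mm high post at y = +167 mm. End plate 97 mm high at y = -180 mm. Jars stand at rack x = +45 mm between end plate and stop.
- stop_slide (a joint): Travel of the stop along the bar, m: grows along the rack's +y (away from the jars); 0.12 is fully open, at the post's rubber buffers (they give 8 mm more at 3 N/mm); starts between 0 and 0.04. The ratchet lets it move to smaller values; towards larger ones a tooth holds it after at most 8 mm unless the paddle is held down. With the paddle down it slides with 2.5 N friction plus 8 N per m/s.
- stop_face (a point): Centre of the face to push on: the flat face (44 mm wide, 34 mm high, 68 to 102 mm above the worktop) of the thrust block on the stop's aluminium plate. It looks along the rack's -y, towards the paddle, and moves with the stop. The plate (8 mm thick, 102 mm high, centre 14 mm farther along +y) spans rack x = -85 to +85 mm.
- release_angle (a joint): Angle of the release paddle, in rad: 0 is up (ratchet engaged; it may read up to 0.15 where the pawl rides on a tooth), 0.32 is fully down. Beyond about 0.15 the pawl is clear of the teeth. A spring returns it when let go: about 2 N at first to 5 N fully down.
- paddle (a point): Middle of the top of the black paddle (44 mm across the bar, 50 mm along it) over the bar, on the jar side of the thrust block. At rest it slopes up away from the block by 0.32 rad and this point is about 80 mm above the worktop. Fully pressed it is level, its top 64 mm above the worktop, reaching from 8 mm to 58 mm before the pushing face (rack -y).
- release: The rocker that carries the paddle and the pawl; origin on its pivot, 46 mm above the worktop, 22 mm beyond the pushing face along the rack's +y.
- stop: The sliding stop; origin on the middle line of the bar, at the height of the board's top (12 mm), in the middle of the plate's 8 mm thickness. Axes as the rack's.
- spice_a_mid (a point): Centre of a spice jar with a red lid, 45 mm across, 106 mm high, loose, standing in the rack. The three jars stand in any order.
- spice_b_mid (a point): Centre of a spice jar with a dark lid, 44 mm across, 105 mm high, loose, standing in the rack.
- salt_shaker_mid (a point): Centre of a glass salt shaker with a grey top, 44 mm across, 90 mm high, loose, standing in the rack.
- tin_mid (a point): Centre of a food tin, 75 mm across, 58 mm high, standing on the worktop left of the rack.
Not all that is in view belongs to the job. There is more than one size of the part that bears salt_shaker_mid; the job needs the smaller. What is shaped like the part that bears spice_b_mid but pink is not meant.

How it is judged:
By the outcome, as a careful person would: the job done as asked, in the order asked, and still so for the second after the job is handed in, with the robot touching nothing.
It also fails if it takes over 32 s, if anything falls off the work surface, if the arm or the gripper's body presses on something with over 40 N, if the wrist force passes 120 N, or if a joint passes its speed limit or range.

ROBOT

A 6-joint arm with a two-finger parallel gripper is mounted at the origin on a cart in front of the work surface, level with it; the furniture and walls round the work are solid. World frame = base frame: x ahead of the robot, y to its left, z up, the work surface at z = 0. Lengths are in m, angles in rad, forces in N, time in s.
With the tool pointing down it reaches from about 0.15 to 0.775 m from the base axis. Payload 6.1 kg.
Tool frame: the origin (TCP) lies at the centre of the arm's flange, where the gripper is bolted on; the fingertips stand 173 mm ahead of it and the grasp point (between the pads) lies ahead of it (env.grasp_offset is the z of the grasp point in the tool frame, in m); z points along the fingers, y is the line along which they close (so a half turn about z gives the same grasp; the last joint's range is limited). The gripper opens to 85 mm and grips with 20 to 120 N. Pads are 22 mm wide; open, the fingers measure 114 mm over their backs; the gripper's body (76 mm by 85 mm) begins 54 mm behind the grasp point. The pads swing forward as they close: fully open they stand 13 mm farther back than shut.
Start: joints at [-1.319, 0.126, -0.04, 1.405, 0, 1.571], TCP at [0.131, -0.508, 0.405] pointing down, gripper open.
Joint ranges: [-2.72, 2.72], [-0.95, 1.95], [-1.27, 1.35], [-1.78, 2.02], [-1.46, 1.47], [-3.14, 3.14]. Speed limits (rad/s): [2.39, 2.39, 3.01, 3.14, 3.14, 3.14].

INTERFACE

Orientations are given as a unit quaternion [x, y, z, w].
In Python, from plant import env, get_image gives the robot as it stands. The module is installed in compiled form; this text tells all that it offers.
- The arm moves only by the shell command python3 -m pendant 'ROWS' [OPENING] [FORCE]. ROWS is JSON, a list of rows, each a list of 4 numbers: the shift along the tool's x, y, z in cm, then the turn about the tool's z in degrees. A call has exactly 5 rows; each row shifts and turns the commanded pose from where the row before left it, along the tool's axes as they then stand; what a row does not reach is not made up. A row lasts 1/12 s, in which the tool goes at most 41.7 mm and 7.16 degrees, less where a joint would pass 70% of its speed; a pose out of reach is approached as far as the arm can. A call with a gripper value outside its range is refused whole. OPENING is the gripper's target within -1 to 1 (fully open at 1, half-way at 0, shut at -1), set as the call begins (- or left out, the last holds). The fingers move at their own pace and stop on an object; FORCE is the grip in N (left out, the last holds). Time passes only in rows, so rows that do not move let the fingers close, or fill a call up. It gives the time, the measured TCP pose, the force, the opening and the grip force at its end, in the units of the state.
- env.sense(): the state, without advancing time (a new reading comes with each control period).
- get_image(name): name is "side" or "top" or "wrist"; returns a dict with "pixels" (420x560x3 uint8, blue, green, red), "intrinsics" (3x3 intrinsics, pixels), "k1" (the pictures are not rectified: a ray, as slopes to the right and down, at radius r is drawn at 1 + k1 r^2 times it, then the intrinsics apply), "R" (3x3) and "t" (3): a world point X has camera coordinates R X + t. Camera axes: x right, y down, z forward; pixel columns grow to the right and rows downward; lengths in m; the calibration is good to about 2 mm. A picture is of the moment at which its call begins. There is no depth.
- env.finish_job(): hands the job in; it is judged then, once.
The state is a dict: "clock": time; "qpos": joint angles; "qd": joint speeds; "tau": joint torques, N m; "ee_pos": TCP position; "tool_rot": TCP orientation; "wrist_force": force on the tool from outside, world axes, zero at the start; "torque": the same for the moment, N m; "grip_width": finger opening in m; "grip_force": force on a finger pad.
Only numpy, scipy, OpenCV 4.12 (cv2) and the standard library are available. Lean on these libraries where they do the work, as an engineer would, in place of code of your own. Each camera call takes 0.05 s, during which the arm holds its last target. There are 200 camera calls.

## Working session

There is one attempt and no reset: what is moved stays moved. The work goes in short steps, Python scripts to look and compute and a shell command to move; the robot and the scene stay as the last step left them, time stands still between calls to the robot, and variables do not carry over. Pictures are saved under pics/ and viewed, at most 10 in all, crops included, and the job is handed in when it is done.

```bash
mkdir -p pics; python3 - <<'E'
from plant import env,get_image
import cv2,pickle
s=env.sense();print({k:s[k] for k in('clock','ee_pos','tool_rot','wrist_force','grip_width')},env.grasp_offset)
d={n:get_image(n) for n in("side","top")}
pickle.dump(d,open('d0.pkl','wb'))
for n in d: cv2.imwrite(f'pics/{n}0.png',d[n]["pixels"]);print(n,d[n]['R'].round(3).tolist(),d[n]['t'],d[n]['k1'])
E
```

```text
{'clock': 0.0, 'ee_pos': array([ 0.13076871, -0.5083302 ,  0.40394372]), 'tool_rot': array([ 9.92083380e-01,  1.25578544e-01, -1.13543472e-04, -7.64509759e-04]), 'wrist_force': array([ 0.17261384, -1.02740093,  0.25767436]), 'grip_width': 0.08556880295577741} 0.1547
side [[0.44, -0.898, 0.012], [-0.6, -0.305, -0.739], [0.668, 0.318, -0.673]] [-0.3833389   0.33648132  1.01426017] -0.1096595632511945
top [[0.44, -0.898, -0.004], [-0.822, -0.401, -0.405], [0.362, 0.181, -0.914]] [-0.370994    0.42678324  1.41708784] -0.020639787206887056
```

View pics/top0.png

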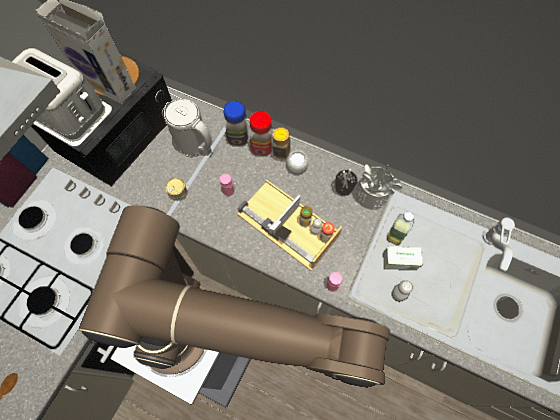

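View pics/side0.png

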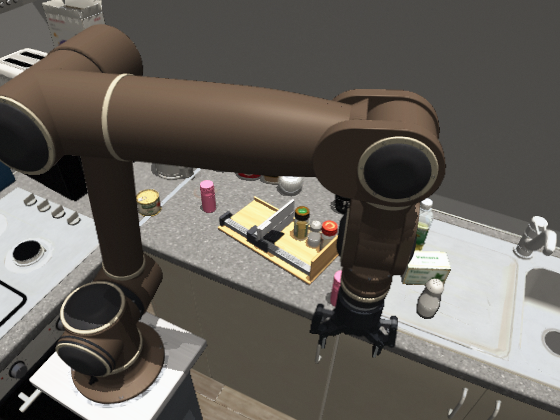

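The rack is at about px (290,222) in the top view and (290,240) in the side view. I'll enlarge both.

```bash
python3 - <<'E'
import cv2,pickle,numpy as np
d=pickle.load(open('d0.pkl','rb'))
a=cv2.resize(d['top']['pixels'][175:275,230:350],None,fx=6,fy=6,interpolation=cv2.INTER_CUBIC)
b=cv2.resize(d['side']['pixels'][185:285,215:350],None,fx=5.9,fy=5.9,interpolation=cv2.INTER_CUBIC)
cv2.imwrite('pics/ctop.png',a);cv2.imwrite('pics/cside.png',b);print(a.shape,b.shape)
E
cat > h.py <<'E'
import cv2,numpy as np
def ray(c,u,v):
    K=np.array(c['intrinsics']);k=c['k1']
    p=cv2.undistortPoints(np.array([[[u,v]]],float),K,np.array([k,0,0,0.]))[0,0]
    R=np.array(c['R']);t=np.array(c['t']);o=-R.T@t;return o,R.T@np.array([p[0],p[1],1.])
def plane(c,u,v,z):
    o,d=ray(c,u,v);return o+d*(z-o[2])/d[2]
def proj(c,X):
    R=np.array(c['R']);p=R@np.array(X)+np.array(c['t']);x=p[:2]/p[2];x=x*(1+c['k1']*(x@x))
    K=np.array(c['intrinsics']);return K[:2,:2]@x+K[:2,2]
E
```

```text
(600, 720, 3) (590, 796, 3)
```

View pics/ctop.png

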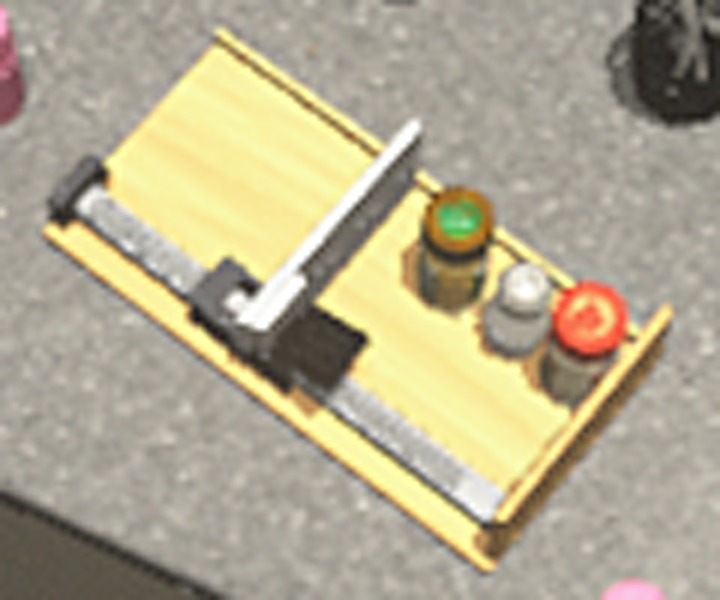

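View pics/cside.png

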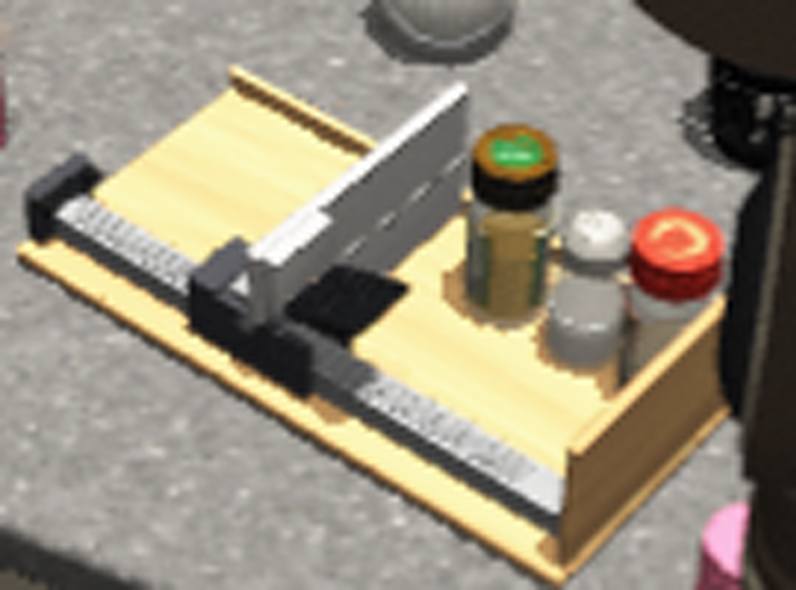

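Crop features. Top view: board near-left corner (45,232), end-plate top corners (497,522) and (668,310), plate top far end (416,125), paddle centre about (318,352). Side view: matching points at (20,250), (570,450), (728,300), (465,88), paddle (347,305).

```bash
python3 - <<'E'
import pickle,numpy as np
from h import *
d=pickle.load(open('d0.pkl','rb'))
T=lambda x,y:(230+(x+.5)/6-.5,175+(y+.5)/6-.5)
S=lambda x,y:(215+(x+.5)/5.9-.5,185+(y+.5)/5.9-.5)
P={'boardNL':((45,232),(20,250),.012),'endtopN':((497,522),(570,452),.097),'endtopF':((668,310),(728,300),.097),
'platetopF':((416,125),(464,88),.102),'platetopN':((245,320),(255,262),.102),'blockcorner_facefar':((305,277),(328,215),.102),'paddle':((318,352),(347,305),.08),'paddlefree':((345,372),(375,315),.088),'green':((459,218),(515,152),.105),'red':((592,320),(678,235),.106),'salt':((525,285),(597,235),.09)}
for n,(a,b,z) in P.items():
    A=plane(d['top'],*T(*a),z);B=plane(d['side'],*S(*b),z)
    o1,d1=ray(d['top'],*T(*a));o2,d2=ray(d['side'],*S(*b))
    s=np.linalg.lstsq(np.c_[d1,-d2],o2-o1,rcond=None)[0]
    print(n,A.round(4)[:2],B.round(4)[:2],((o1+d1*s[0]+o2+d2*s[1])/2).round(4))
E
```

```text
boardNL [0.5065 0.0232] [0.5041 0.025 ] [0.5065 0.025  0.01  ]
endtopN [ 0.4308 -0.3221] [ 0.4277 -0.3189] [ 0.4309 -0.32    0.0944]
endtopF [ 0.5947 -0.3591] [ 0.5523 -0.3487] [ 0.6138 -0.3455  0.0421]
platetopF [ 0.6377 -0.1737] [ 0.6344 -0.1725] [ 0.6388 -0.172   0.0985]
platetopN [ 0.4771 -0.1375] [ 0.469  -0.1375] [ 0.48   -0.1336  0.0911]
blockcorner_facefar [ 0.5174 -0.1572] [ 0.5148 -0.1537] [ 0.5168 -0.1551  0.101 ]
paddle [ 0.4855 -0.1814] [ 0.4828 -0.1802] [ 0.486  -0.1798  0.077 ]
paddlefree [ 0.4783 -0.2026] [ 0.4753 -0.1987] [ 0.4778 -0.2002  0.0865]
green [ 0.5912 -0.2238] [ 0.5965 -0.2178] [ 0.5861 -0.2237  0.1153]
red [ 0.5653 -0.3218] [ 0.5749 -0.3136] [ 0.5572 -0.3209  0.1235]
salt [ 0.5751 -0.2756] [ 0.5737 -0.2728] [ 0.5746 -0.2741  0.0897]
```

```bash
python3 -m pendant '[[0,0,0,-7],[0,0,0,-7],[0,0,0,-7],[0,0,0,-7],[0,0,0,-7]]' -1 20; python3 -m pendant '[[0,0,0,-7],[0,0,0,-7],[0,0,0,-7],[0,0,0,-7],[0,0,0,0]]'; python3 -c "
from plant import env;s=env.sense();print(s['qpos'],s['tool_rot'],s['ee_pos'])"
```

```text
clock: 0.52
ee_pos: [0.1308, -0.5084, 0.4042]
tool_rot: [0.907, 0.421, 0.0, -0.0]
wrist_force: [1.0, -0.2, 0.1]
grip_width: 0.0258
grip_force: 0.0
clock: 0.93
ee_pos: [0.1308, -0.5084, 0.4042]
tool_rot: [0.779, 0.627, 0.0, -0.0]
wrist_force: [0.5, -0.3, -0.7]
grip_width: -0.0001
grip_force: 0.0
[-1.31899107e+00  1.26152851e-01 -4.01950060e-02  1.40540484e+00
  1.85683976e-05  4.68230462e-01] [ 7.79339249e-01  6.26602032e-01  2.05789192e-04 -4.31741208e-04] [ 0.13078675 -0.50836303  0.40423665]
```

```bash
python3 -m pendant '[[3.0,2.0,0,0],[3.5,2.5,0,0],[3.5,2.5,0,0],[3.5,2.5,0,0],[3.5,2.5,0,0]]'; python3 -m pendant '[[3.5,2.5,0,0],[3.5,2.5,0,0],[3.5,2.5,0,0],[3.5,2.5,0,0],[2.0,1.5,0,0]]';python3 -m pendant '[[1.5,1,0,0],[1.5,1,1,0],[1.0,0,2,0],[0,0,2,0],[0,0,0,0]]'; python3 - <<'E'
from plant import env,get_image
import cv2,pickle
d={n:get_image(n) for n in("wrist","side","top")}
pickle.dump(d,open('d1.pkl','wb'))
s=env.sense();print(s['ee_pos'],s['tool_rot'],s['wrist_force'])
w=d['wrist']['pixels'];sd=cv2.resize(d['side']['pixels'][130:290,180:380],None,fx=4,fy=3.7)[:590,:800]
cv2.imwrite('pics/w1.png',w);cv2.imwrite('pics/s1.png',sd)
E
```

```text
clock: 1.35
ee_pos: [0.2817, -0.3708, 0.4045]
tool_rot: [0.782, 0.624, 0.0, -0.0]
wrist_force: [-0.1, 0.1, 0.3]
grip_width: -0.0
grip_force: 0.0
clock: 1.77
ee_pos: [0.426, -0.242, 0.4045]
tool_rot: [0.781, 0.625, 0.0, -0.0]
wrist_force: [-0.2, -0.3, -0.2]
grip_width: 0.0001
grip_force: 0.0
clock: 2.18
ee_pos: [0.4517, -0.2089, 0.3509]
tool_rot: [0.781, 0.625, -0.001, -0.003]
wrist_force: [-1.0, -0.5, -1.0]
grip_width: -0.0003
grip_force: 0.0
[ 0.45218107 -0.21016985  0.35537534] [ 7.80849112e-01  6.24719664e-01 -2.53592119e-05  7.90111210e-05] [-0.46802622  0.44025366  0.40154369]
```

View pics/w1.png

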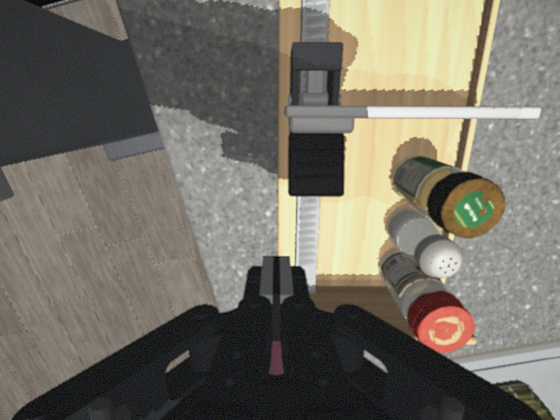

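View pics/s1.png

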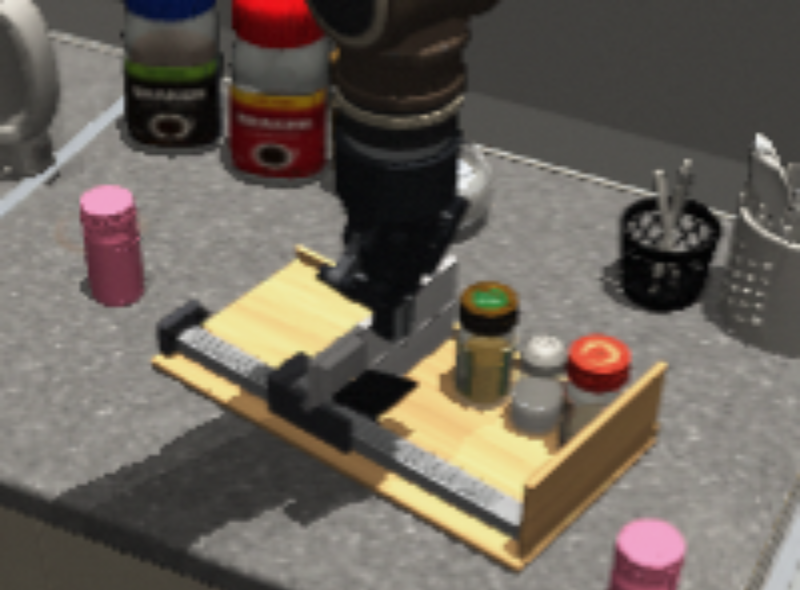

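Wrist view: the paddle spans (290,135)–(344,195), the thrust block's face edge is at row ~131 for columns 291–353, and the bar runs from (315,10) to (307,280). The jars are all upright.

```bash
python3 - <<'E'
import pickle,numpy as np
from h import *
d=pickle.load(open('d1.pkl','rb'));w=d['wrist']
tcp=np.array([.4522,-.2102]);a=np.deg2rad(77.4);
a=2*np.arctan2(.62472,.78085);ex=np.array([np.cos(a),np.sin(a)]);ey=np.array([np.sin(a),-np.cos(a)])
for n,u,v,z in [('faceL',291,131,.102),('faceR',353,131,.102),('padfreeL',290,195,.088),('padfreeR',344,195,.088),('barTop',315.5,10,.035),('barBot',307,280,.035),('plateR',538,113,.102),('plateL',287,112,.102)]:
    p=plane(w,u,v,z)[:2];r=p-tcp;print(n,p.round(4),'tool x,y cm',(100*np.array([r@ex,r@ey])).round(2))
E
```

```text
faceL [ 0.4752 -0.1472] tool x,y cm [6.65 0.86]
faceR [ 0.5161 -0.1563] tool x,y cm [6.66 5.05]
padfreeL [ 0.465 -0.195] tool x,y cm [1.77 0.92]
padfreeR [ 0.5054 -0.2039] tool x,y cm [1.78 5.06]
barTop [ 0.5147 -0.0655] tool x,y cm [15.49  2.92]
barBot [ 0.4623 -0.3029] tool x,y cm [-8.82  3.02]
plateR [ 0.6373 -0.1715] tool x,y cm [ 7.84 17.21]
plateL [ 0.4751 -0.1346] tool x,y cm [7.88 0.58]
```

```bash
python3 -m pendant '[[1.2,1,0,0],[1.5,1,0,0],[1.5,1,1,0],[0,0,2,0],[0,0,2,0]]'; python3 -m pendant '[[0,0,1.5,0],[0,0,1,0],[0,0,0.6,0],[0,0,0.5,0],[0,0,0,0]]';python3 -m pendant '[[0,0,0.4,0],[0,0,0.4,0],[0,0,0.3,0],[0,0,0,0],[0,0,0,0]]'
```

```text
clock: 2.75
ee_pos: [0.4919, -0.1757, 0.3065]
tool_rot: [0.781, 0.625, 0.001, 0.002]
wrist_force: [0.5, -0.4, 0.4]
grip_width: -0.0001
grip_force: 0.0
clock: 3.17
ee_pos: [0.4906, -0.1758, 0.2687]
tool_rot: [0.781, 0.625, 0.0, 0.0]
wrist_force: [0.4, -0.5, -0.7]
grip_width: 0.0
grip_force: 0.0
clock: 3.58
ee_pos: [0.4906, -0.1755, 0.2576]
tool_rot: [0.78, 0.625, -0.0, -0.0]
wrist_force: [0.3, -0.6, -0.4]
grip_width: -0.0001
grip_force: 0.0
```

```bash
python3 -m pendant '[[0,0,0.2,0],[0,0,0.2,0],[0,0,0.2,0],[0,0,0.2,0],[0,0,0,0]]'; python3 -m pendant '[[0,0,0.2,0],[0,0,0.2,0],[0,0,0.2,0],[0,0,0.2,0],[0,0,0,0]]'
```

```text
clock: 4.0
ee_pos: [0.4908, -0.1757, 0.2496]
tool_rot: [0.78, 0.625, 0.0, 0.0]
wrist_force: [0.6, -0.8, 2.6]
grip_width: -0.0001
grip_force: 1.1
clock: 4.42
ee_pos: [0.4907, -0.1757, 0.2414]
tool_rot: [0.78, 0.625, -0.0, 0.0]
wrist_force: [0.3, -2.7, 3.6]
grip_width: 0.0002
grip_force: 1.8
```

```bash
python3 -m pendant '[[0,0,0.15,0],[0,0,0.15,0],[0,0,0.1,0],[0,0,0,0],[0,0,0,0]]'; python3 -m pendant '[[0.3,0,0,0],[0.3,0,0,0],[0.3,0,0,0],[0.2,0,0,0],[0,0,0,0]]'
```

```text
clock: 4.83
ee_pos: [0.4908, -0.1756, 0.2378]
tool_rot: [0.78, 0.625, 0.0, 0.0]
wrist_force: [-0.4, -2.6, 5.4]
grip_width: -0.0002
grip_force: 2.1
clock: 5.25
ee_pos: [0.4933, -0.1642, 0.2378]
tool_rot: [0.78, 0.626, 0.0, -0.0]
wrist_force: [2.5, -0.9, 4.4]
grip_width: -0.0001
grip_force: 1.9
```

```bash
python3 -m pendant '[[0.2,0,0.05,0],[0.2,0,0,0],[0.2,0,0,0],[0.2,0,0,0],[0.2,0,0,0]]'; python3 -m pendant '[[0.3,0,0,0],[0.3,0,0,0],[0.3,0,0,0],[0.3,0,0,0],[0.3,0,0,0]]'
```

```text
clock: 5.67
ee_pos: [0.4954, -0.155, 0.2374]
tool_rot: [0.78, 0.625, 0.0, 0.0]
wrist_force: [1.0, -2.4, 5.8]
grip_width: 0.0003
grip_force: 2.6
clock: 6.08
ee_pos: [0.4987, -0.1403, 0.2374]
tool_rot: [0.78, 0.625, 0.0, 0.0]
wrist_force: [1.9, -3.1, 5.9]
grip_width: 0.0002
grip_force: 2.5
```

```bash
python3 -m pendant '[[0.3,0,0,0],[0.3,0,0,0],[0.3,0,0,0],[0.3,0,0,0],[0.3,0,0,0]]'; python3 -m pendant '[[0.3,0,0,0],[0.3,0,0,0],[0.3,0,0,0],[0.3,0,0,0],[0.3,0,0,0]]'; python3 - <<'E'
from plant import env,get_image
import cv2
w=get_image('wrist')['pixels'];cv2.imwrite('pics/w2.png',w)
E
```

```text
clock: 6.5
ee_pos: [0.502, -0.1256, 0.2374]
tool_rot: [0.78, 0.625, 0.0, 0.0]
wrist_force: [2.2, -3.6, 4.4]
grip_width: 0.0004
grip_force: 2.5
clock: 6.92
ee_pos: [0.5053, -0.111, 0.2374]
tool_rot: [0.78, 0.625, 0.0, 0.0]
wrist_force: [2.1, -3.3, 5.8]
grip_width: -0.0
grip_force: 2.5
```

View pics/w2.png

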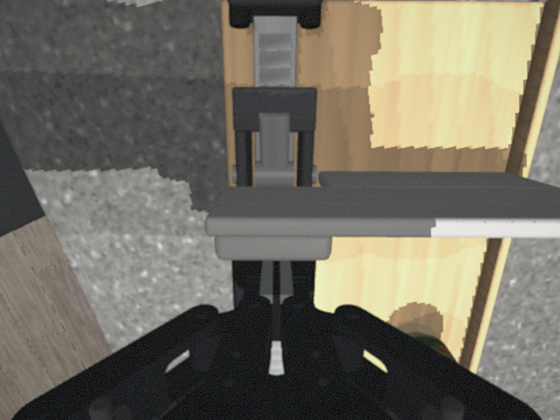

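Wrist view: the stop has moved with the fingers. Its housing edge (row 88) is about 30 mm from the post's buffers (row 27), and the paddle is held down.

```bash
python3 -m pendant '[[0.3,0,0,0],[0.3,0,0,0],[0.3,0,0,0],[0.3,0,0,0],[0.3,0,0,0]]'; python3 -m pendant '[[0.3,0,0,0],[0.2,0,0,0],[0.2,0,0,0],[0.2,0,0,0],[0.2,0,0,0]]';python3 -m pendant '[[0.1,0,0,0],[0.1,0,0,0],[0.1,0,0,0],[0.1,0,0,0],[0.1,0,0,0]]'
```

```text
clock: 7.38
ee_pos: [0.5086, -0.0964, 0.2374]
tool_rot: [0.78, 0.625, 0.0, 0.0]
wrist_force: [3.4, -3.5, 5.1]
grip_width: -0.0002
grip_force: 2.5
clock: 7.8
ee_pos: [0.511, -0.0857, 0.2374]
tool_rot: [0.78, 0.625, 0.0, 0.0]
wrist_force: [3.5, -3.2, 4.7]
grip_width: -0.0002
grip_force: 2.5
clock: 8.22
ee_pos: [0.5115, -0.0812, 0.2374]
tool_rot: [0.78, 0.625, -0.001, 0.001]
wrist_force: [-0.3, -6.6, 7.2]
grip_width: 0.0
grip_force: 3.6
```

```bash
python3 -m pendant '[[0.1,0,0,0],[0.1,0,0,0],[0,0,0,0],[0,0,0,0],[0,0,0,0]]'
```

```text
clock: 8.63
ee_pos: [0.5118, -0.0793, 0.2373]
tool_rot: [0.78, 0.625, -0.001, 0.0]
wrist_force: [-1.5, -5.4, 7.8]
grip_width: 0.0003
grip_force: 3.7
```

```bash
python3 -m pendant '[[0.1,0,0,0],[0.1,0,0,0],[0.1,0,0,0],[0,0,0,0],[0,0,0,0]]'
```

```text
clock: 9.05
ee_pos: [0.5123, -0.0764, 0.2373]
tool_rot: [0.78, 0.625, -0.001, 0.0]
wrist_force: [-1.2, -5.3, 7.9]
grip_width: -0.0002
grip_force: 4.0
```

Force is flat, so the tips are sliding on the paddle and have not yet reached the face. I'll continue to the face.

```bash
python3 -m pendant '[[0.1,0,0,0],[0.1,0,0,0],[0.1,0,0,0],[0,0,0,0],[0,0,0,0]]'; python3 - <<'E'
from plant import env,get_image
import cv2
w=get_image('wrist')['pixels'];cv2.imwrite('pics/w3.png',w)
E
```

```text
clock: 9.47
ee_pos: [0.5129, -0.0735, 0.2373]
tool_rot: [0.78, 0.625, -0.001, 0.0]
wrist_force: [-0.8, -5.4, 7.5]
grip_width: 0.0003
grip_force: 4.1
```

View pics/w3.png

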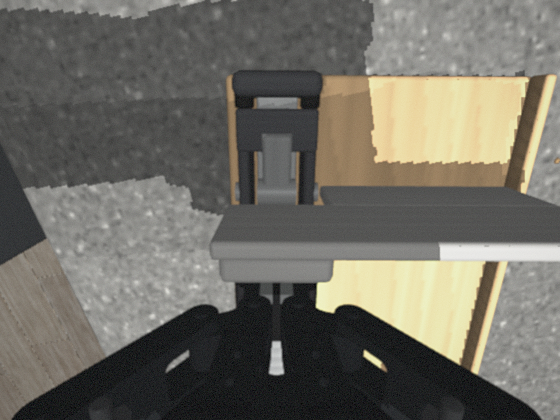

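Wrist view: the stop's housing (row 108) is against the post's buffers, with a small gap left between the tips and the face (row ~280).

```bash
python3 -m pendant '[[0.1,0,0,0],[0.1,0,0,0],[0.1,0,0,0],[0,0,0,0],[0,0,0,0]]';python3 -m pendant '[[0.1,0,0,0],[0.1,0,0,0],[0.1,0,0,0],[0,0,0,0],[0,0,0,0]]'
```

```text
clock: 9.93
ee_pos: [0.5136, -0.0707, 0.2374]
tool_rot: [0.781, 0.625, -0.001, 0.001]
wrist_force: [-1.1, -6.9, 8.6]
grip_width: -0.0
grip_force: 4.2
clock: 10.35
ee_pos: [0.5142, -0.068, 0.2374]
tool_rot: [0.781, 0.625, -0.002, 0.001]
wrist_force: [-2.1, -8.5, 9.3]
grip_width: -0.0003
grip_force: 5.1
```

```bash
python3 -m pendant '[[0.1,0,0,0],[0.1,0,0,0],[0.1,0,0,0],[0,0,0,0],[0,0,0,0]]'
```

```text
clock: 10.77
ee_pos: [0.5146, -0.0658, 0.2374]
tool_rot: [0.781, 0.625, -0.003, 0.002]
wrist_force: [-2.6, -12.8, 8.8]
grip_width: -0.0002
grip_force: 8.2
```

```bash
python3 -m pendant '[[0,0,-0.4,0],[0,0,-0.4,0],[0,0,-0.5,0],[0,0,-0.6,0],[0,0,-0.8,0]]';python3 -m pendant '[[0,0,-1,0],[0,0,-1.5,0],[0,0,-2,0],[0,0,-2,0],[0,0,-2,0]]';python3 -m pendant '[[-1,-1,-2,0],[-2,-2,-2,0],[-3,-2,0,0],[-2,-1,0,0],[0,0,0,0]]'; python3 - <<'E'
from plant import env,get_image
import cv2,numpy as np
w=get_image('wrist')['pixels'];s=get_image('side')['pixels']
cv2.imwrite('pics/f.png',np.hstack([w[:,:400],cv2.resize(s[150:290,190:320],(390,420))]))
print(env.sense()['wrist_force'])
E
```

```text
clock: 11.18
ee_pos: [0.5129, -0.0653, 0.2607]
tool_rot: [0.781, 0.625, -0.005, -0.002]
wrist_force: [-3.0, -10.0, -8.6]
grip_width: -0.0
grip_force: 5.3
clock: 11.6
ee_pos: [0.5145, -0.0638, 0.3484]
tool_rot: [0.78, 0.626, -0.001, -0.002]
wrist_force: [0.8, -0.4, -0.3]
grip_width: 0.0002
grip_force: 0.0
clock: 12.02
ee_pos: [0.4366, -0.1304, 0.3887]
tool_rot: [0.781, 0.624, -0.001, -0.001]
wrist_force: [0.3, 0.3, -0.8]
grip_width: 0.0
grip_force: 0.0
[ 0.5449896   0.31198619 -0.17473826]
```

View pics/f.png

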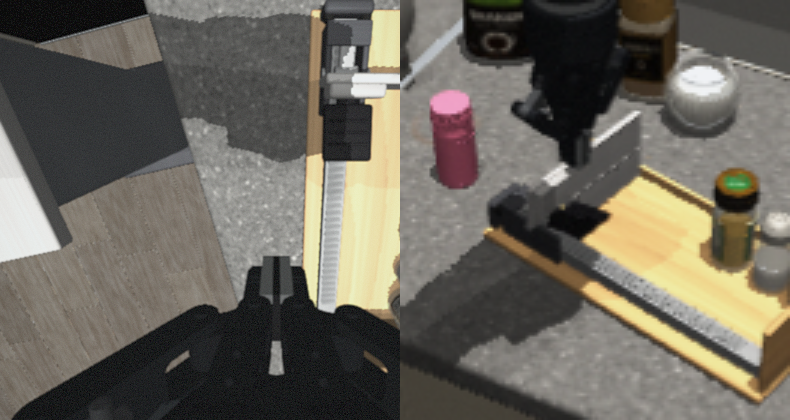

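The stop sits at the post's buffers, the paddle has sprung back up, the jars are standing, and the arm is clear.

```bash
python3 -m pendant '[[0,0,0,0],[0,0,0,0],[0,0,0,0],[0,0,0,0],[0,0,0,0]]'; python3 -c "
from plant import env;print(env.finish_job())"
```

```text
clock: 12.53
ee_pos: [0.4398, -0.1289, 0.3889]
tool_rot: [0.78, 0.626, -0.0, -0.0]
wrist_force: [0.2, -0.4, -0.2]
grip_width: -0.0004
grip_force: 0.0
the job is handed in; nothing more can be done
None
```

The stop is pushed fully open against the post's buffers, the paddle is released, the jars seen in the last views are standing, the arm never went near the tin, and the job was handed in at 12.5 s with the arm clear.

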